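Clear and reload the cassette feeder of a liquid chromatograph

TASK

A spent amber cassette is stuck in the mouth of the feeder chute because it went in the wrong way round. Take it out and set it on the steel tipping tray so that its weight tips it into the yellow waste tub; then drop every white cassette on the bench into the chute mouth the right way round (grip fin on the side away from the red plate) so that it slides down to the closed gate. When all of them are waiting at the gate, pull the sprung blue release handle to the green mark, never as far as the red line, hold it there while they run out into the white bin, then let it go back home; leave the jar, the bottle and the mouse where they stand.

Things in the scene. Friction and masses are not known exactly. Their poses are not given: they have to be found in the camera images.
- feeder: Fixed chute and bin. Origin on the bench under the loading point; x points horizontally down the chute, y across, z up. Slippery floor slopes down 25 deg: z = 234 at x = 0, 86 at its end x = 317. Open mouth x -50..39, then a tunnel; gate at x = 276. White bin below the end: inside x 317..586, y -55..55, polished floor falling 16 deg to z 7, walls to z 110.
- entry (a point): Loading point in the chute mouth, on the sloping floor (feeder x = 0, y = 0, z = 234 mm; axes as the feeder's, level). Channel 52 mm wide; blue side walls 10 mm high, then flaring to 20 mm high and 75 mm wide; 18 mm high stop 55 mm uphill. A cassette let go here, tilted 25 deg like the floor, slides down by itself.
- tunnel_mouth (a point): Middle of the floor at the tunnel mouth. Tunnel 52 mm wide, 60 mm high inside, roof slit 24 mm wide along its middle. A red plate fills the -y half of its mouth (y = -26..+1 mm) from 28 mm above the floor up, so a cassette enters only with its fin on the +y side, its x axis pointing downhill along the feeder's x. The other way round the fin strikes the plate and it jams.
- release (a joint): Pull of the blue release handle, m: 0 = home, grows as it is pulled along the feeder's -y, away from the chute, at most 0.07. Sprung home: about 3 N at 0, 10 N at 0.045. It draws a white blade out of the aluminium housing: the middle of the blade's 10 mm green band is at the housing's edge at 0.045, the red line at 0.062. A yellow gate tongue moves with it, clear of the channel from about 0.036.
- release_grip (a point): Grip point of the release handle: an upright blue block, 30 mm (x) x 18 mm (y), from 28 to 98 mm above the bench; this point is on its centre line 78 mm above the bench. Moves with the handle; axes as the feeder's. Home at feeder x = 120, y = -140 mm; the housing behind it (44 mm wide, top at 50 mm) ends 6 mm from the block.
- rejector: Fixed stand of the tipping tray with the yellow waste tub. Origin on the bench under the tray's pivot; the tray tips towards +y into the tub. Tub inside: x = -75 to 75, y = 95 to 255 mm, floor 5 mm, walls 30 mm (tray side), 80 mm (sides), 110 mm (far) high.
- tray (a joint): Tip angle of the steel tray, rad: 0 = level, up to 0.62 (outer edge down). A counterweight behind the pivot holds it level when empty; a cassette on its outer part tips it, slides off into the tub, and the tray swings back by itself.
- tray_spot (a point): Where to set the cassette on the tray: on the tray's upper face, 45 mm outside the pivot, 116 mm above the bench when level (axes as the rejector's when level). The tray is a plate 76 mm wide (x) inside two side lips 10 mm high, and 106 mm long: from 61 mm inward of this point (back lip) to 45 mm outward (open edge, along y).
- fresh1: Fresh cassette, white with a blue fin; two to four are present, flat on the bench at any yaw: body 60 (x) x 48 (y) x 22 mm; upright grip fin on top, 44 mm long in x, 14 mm thick, from z 22 to 52 mm, its middle at y = +13 mm. About 100 g. Origin: centre of the underside.
- fresh2: Fresh cassette, white with a blue fin; two to four are present, flat on the bench at any yaw: body 60 (x) x 48 (y) x 22 mm; upright grip fin on top, 44 mm long in x, 14 mm thick, from z 22 to 52 mm, its middle at y = +13 mm. About 100 g. Origin: centre of the underside.
- fresh3: Fresh cassette, white with a blue fin; two to four are present, flat on the bench at any yaw: body 60 (x) x 48 (y) x 22 mm; upright grip fin on top, 44 mm long in x, 14 mm thick, from z 22 to 52 mm, its middle at y = +13 mm. About 100 g. Origin: centre of the underside.
- fresh4: Fresh cassette, white with a blue fin; two to four are present, flat on the bench at any yaw: body 60 (x) x 48 (y) x 22 mm; upright grip fin on top, 44 mm long in x, 14 mm thick, from z 22 to 52 mm, its middle at y = +13 mm. About 100 g. Origin: centre of the underside.
- spent: Spent cassette, amber with an orange fin, same shape: body 60 (x) x 48 (y) x 22 mm; upright grip fin on top, 44 mm long in x, 14 mm thick, from z 22 to 52 mm, its middle at y = +13 mm. About 100 g. Origin: centre of the underside. At the start it sits wrong way round in the chute mouth (x axis uphill, tilted with the floor), fin against the red plate, about 20 mm downhill of the loading point.
- jar: Amber jar, 76 mm wide, 110 mm tall, a bystander. Origin: centre of its base.
- bottle: Clear bottle, 66 mm wide, 160 mm tall, a bystander. Origin: centre of its base.
- mouse: Black computer mouse, 100 x 60 x 30 mm, a bystander. Origin: centre of its underside.

How it is judged:
By the outcome, as a careful person would: the job done as asked, in the order asked, and still so for the second after the job is handed in, with the robot touching nothing.
Of fresh1, fresh2, fresh3, fresh4 only 2 to 4 are there at a start; the rules pass over those that are not, and their reading is None.
At some moment in a run one of fresh1, fresh2, fresh3, fresh4 may be knocked a few centimetres aside while the robot is not near it.
It also fails if it takes over 210 s, if anything falls off the work surface, if the arm or the gripper's body presses on something with over 40 N, if the wrist force passes 120 N, or if a joint passes its speed limit or range.

ROBOT

A 6-joint arm with a two-finger parallel gripper is mounted at the origin on the work surface. World frame = base frame: x ahead of the robot, y to its left, z up, the work surface at z = 0. Lengths are in mm, angles in rad, forces in N, time in s.
With the tool pointing down it reaches from about 325 to 875 mm from the base axis. Payload 4.4 kg.
Tool frame: the origin (TCP) lies on the centre line of the jaws, within the pads' length; the fingertips stand ahead of it and the grasp point (between the pads) lies 6 mm ahead of it (ctrl.tcp_to_tips is the z of the fingertips in the tool frame, in mm); z points along the fingers, y is the line along which they close (so a half turn about z gives the same grasp; the last joint's range is limited). The gripper opens to 85 mm and grips with 20 to 120 N. Pads are 22 mm wide; open, the fingers measure 114 mm over their backs; the gripper's body (76 mm by 85 mm) begins 54 mm behind the grasp point. The pads swing forward as they close: fully open they stand 13 mm farther back than shut.
Start: joints at [-1.419, 0.207, 1.542, -0, 1.393, -0.15], TCP at [170.9, -549.018, 256.282] pointing down, gripper open.
Joint ranges: [-2.73, 2.73], [-0.86, 2.22], [0.23, 2.46], [-1.11, 4.25], [0.08, 2.63], [-2.82, 2.82]. Speed limits (rad/s): [2.79, 2.79, 3.14, 3.14, 3.14, 3.14].

INTERFACE

Orientations are given as a 3x3 rotation matrix whose columns are the frame's x, y, z axes.
In Python, from plant import ctrl, sensors, optics gives the robot as it stands. Calls block until the motion is done:
- ctrl.move_ptp(position, orientation): joint-space move of the TCP to a pose.
- ctrl.move_l(position, rot=None, vel=150, threshold=None): straight line of the TCP; rot=None keeps the orientation; vel is the mean speed in mm/s. With threshold (N) it stops when the force on the tool has changed by that much, and returns True; else False.
- ctrl.set_joints(angles): joint-space move.
- ctrl.gripper_to(opening, force=None): finger opening in mm; force is the grip in N (None keeps the last); returns when the fingers have stopped.
- ctrl.hold(seconds).
- ctrl.solve_ik(position, orientation): joint angles nearest the present ones, or None.
- sensors.read_state(): the state.
- optics.grab_frame(name): name is "side" or "top"; returns (picture, depth): 400x640x3 uint8, red, green, blue; 400x640 float32, mm along the optical axis (not along the pixel's ray), 0 where there is no reading.
- optics.camera_params(name): a dict with "mtx" (3x3 intrinsics, pixels), "k1" (the pictures are not rectified: a ray, as slopes to the right and down, at radius r is drawn at 1 + k1 r^2 times it, then the intrinsics apply), "R" (3x3) and "t" (3): a world point X has camera coordinates R X + t. Camera axes: x right, y down, z forward; pixel columns grow to the right and rows downward; lengths in mm; the calibration is good to about 2 mm. A picture is of the moment at which its call begins. camera_params takes no time and is no camera call.
A pose or a line that the arm cannot do raises ctrl.MotionError and nothing moves.
- ctrl.finish_job(): hands the job in; it is judged then, once.
The state is a dict: "t": time; "q": joint angles; "qvel": joint speeds; "tau": joint torques, N m; "eef_pos": TCP position; "eef_rot": TCP orientation; "force": force on the tool from outside, world axes, zero at the start; "wrist_torque": the same for the moment, N m; "grip_width": finger opening in mm; "grasp_force": force on a finger pad.
Only numpy, scipy, OpenCV 4.12 (cv2) and the standard library are available. Lean on these libraries where they do the work, as an engineer would, in place of code of your own. Each camera call takes 0.05 s, during which the arm holds its last target. There are 200 camera calls.

## Working session

There is one attempt and no reset: what is moved stays moved. The work goes in short steps, each a Python script; the robot and the scene stay as the last script left them, time stands still between calls to the robot, and variables do not carry over. Pictures are saved under pics/ and viewed, at most 14 in all, crops included, and the job is handed in when it is done.

```bash
ls; mkdir -p pics
python3 - <<'E'
from plant import ctrl,sensors,optics
import cv2,numpy as np
for n in("top","side"):
    p,d=optics.grab_frame(n);np.savez(f"pics/{n}0.npz",p=p,d=d)
    cv2.imwrite(f"pics/{n}0.png",p[:,:,::-1]);c=optics.camera_params(n);print(n,c, -c["R"].T@c["t"])
print(sensors.read_state(),ctrl.tcp_to_tips)
E
```

```text
pics
top {'mtx': array([[365.75866444,   0.        , 316.53421041],
       [  0.        , 365.75866444, 200.60150507],
       [  0.        ,   0.        ,   1.        ]]), 'k1': -0.059353300020874376, 'R': array([[-0.02370339, -0.99966934,  0.0099676 ],
       [-0.99844778,  0.02316942, -0.05064798],
       [ 0.05040029, -0.01115266, -0.99866683]]), 't': array([ -12.20426758,  589.84889487, 1116.50726357])} [ 532.37173967  -13.41466365 1145.01506983]
side {'mtx': array([[496.71124873,   0.        , 325.70692978],
       [  0.        , 496.71124873, 199.66644086],
       [  0.        ,   0.        ,   1.        ]]), 'k1': -0.008365761840605905, 'R': array([[-0.75103907, -0.66025177,  0.0028137 ],
       [-0.41226331,  0.46561397, -0.78309808],
       [ 0.51573179, -0.58929724, -0.62189186]]), 't': array([ 431.75880194,  384.43167597, 1291.28624702])} [-183.20256327  867.02417773 1102.87326757]
{'t': 0.1, 'q': array([-1.41951904e+00,  2.07373017e-01,  1.54285021e+00, -5.48312915e-06,
        1.39352302e+00, -1.50505728e-01]), 'qvel': array([ 0.00070385, -0.00084046, -0.00242851, -0.00061244,  0.00069697,
        0.00077712]), 'tau': array([-9.65373256e-04, -3.84098268e+01, -2.92548162e+01, -2.31399326e-04,
        4.92447551e-03, -6.24380206e-06]), 'eef_pos': array([ 170.78788236, -548.36382887,  255.20157542]), 'eef_rot': array([[ 9.54807817e-01,  2.97223692e-01, -3.29884124e-04],
       [ 2.97223706e-01, -9.54805498e-01,  2.12818460e-03],
       [ 3.17571709e-04, -2.13005667e-03, -9.99997681e-01]]), 'force': array([ 0.3169123 ,  0.34508194, -0.23693135]), 'wrist_torque': array([ 0.02863286, -0.01824404, -0.03348513]), 'grasp_force': 0.0, 'grip_width': 85.1920364815211} 25.0
```

View pics/top0.png

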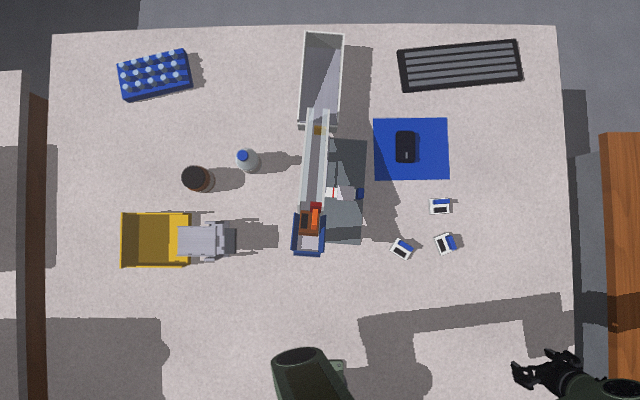

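View pics/side0.png

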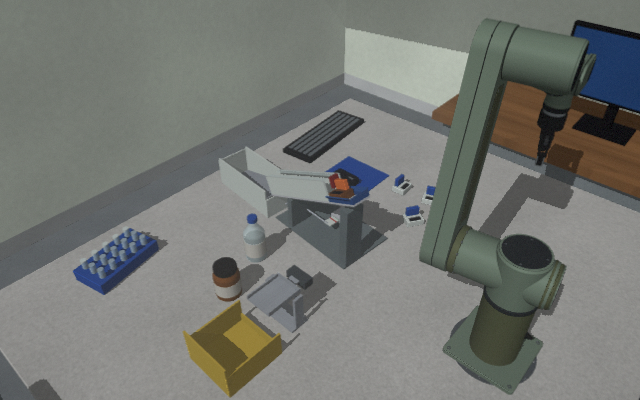

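```bash
cat > h.py <<'E'
from plant import ctrl,sensors,optics
import cv2,numpy as np
CP={n:optics.camera_params(n) for n in("top","side")}
def ray(n,uv):
    c=CP[n];D=np.array([c["k1"],0,0,0,0.])
    q=cv2.undistortPoints(np.array(uv,float).reshape(-1,1,2),c["mtx"],D).reshape(-1,2)
    return np.c_[q,np.ones(len(q))]
def at_z(n,uv,z):
    "world points of pixels at height z"
    c=CP[n];o=-c["R"].T@c["t"];d=ray(n,uv)@c["R"]
    return o+d*((np.asarray(z)-o[2])/d[:,2])[:,None]
def proj(n,X):
    c=CP[n];return cv2.projectPoints(np.array(X,float).reshape(-1,1,3),cv2.Rodrigues(c["R"])[0],c["t"],c["mtx"],np.array([c["k1"],0,0,0,0.]))[0].reshape(-1,2)
def cloud(n,d):
    v,u=np.mgrid[:400,:640];r=ray(n,np.c_[u.ravel(),v.ravel()])
    c=CP[n];return ((r*d.reshape(-1,1)-c["t"])@c["R"]).reshape(400,640,3)
def grab(n):
    return optics.grab_frame(n)
def crop(p,u0,v0,u1,v1,s):
    return cv2.resize(p[v0:v1,u0:u1],None,fx=s,fy=s,interpolation=cv2.INTER_CUBIC)
E
python3 - <<'E'
from h import *
z=np.load("pics/top0.npz");p=z["p"];W=cloud("top",z["d"])
C=np.zeros((580,760,3),np.uint8)
C[:580,:360]=crop(p,285,120,375,265,4)
C[:320,365:725]=crop(p,380,190,470,270,4)
C[340:550,365:755]=crop(p,115,205,245,275,3)
cv2.imwrite("pics/c1.png",C[:,:,::-1])
for u,v in [(440,200),(440,210),(445,240),(401,246),(360,192),(210,240),(320,60),(405,145),(247,160),(196,178),(310,150),(500,300),(250,300),(309,240)]: print(u,v,W[v,u].round(1))
E
```

```text
440 200 [ 580.7 -398.9   52.1]
440 210 [ 550.9 -407.1   25.2]
445 240 [ 457.7 -420.9   20.6]
401 246 [ 443.4 -281.9   23.8]
360 192 [ 607.2 -150.8   96.6]
210 240 [480.6 276.  119.4]
320 60 [1033.7  -47.4   23.2]
405 145 [ 754.6 -303.9   30.7]
247 160 [701.6 166.8 131.1]
196 178 [656.9 316.8 111.5]
310 150 [711.7 -10.1 204.4]
500 300 [ 2.611e+02 -6.005e+02 -3.000e-01]
250 300 [285.5 188.1  -1.8]
309 240 [481.6  -2.7 245.8]
```

View pics/c1.png

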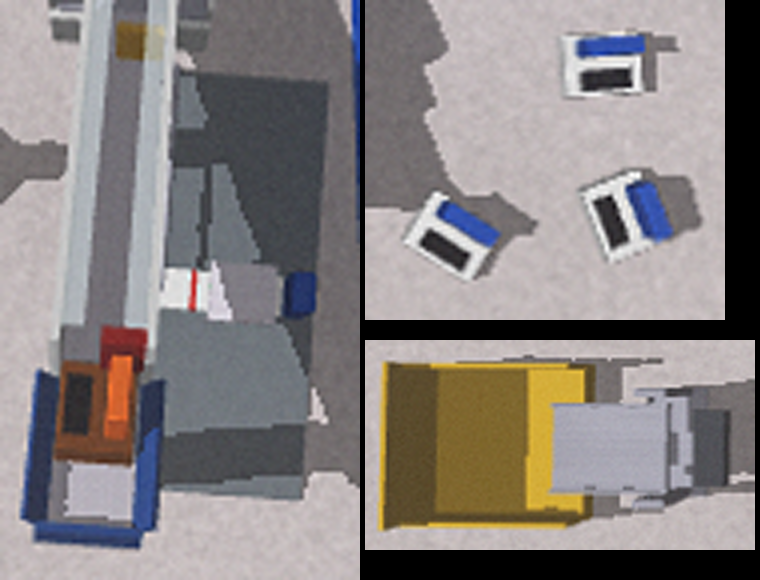

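Run:
```python
from h import *
z=np.load("pics/top0.npz");p=z["p"].astype(int);W=cloud("top",z["d"])
# roof points edges by row
L=[]
for v in range(125,198,4):
    w=W[v,285:345];m=w[:,2]>100; 
    r=w[m]; print(v,r[0].round(1),r[-1].round(1),(r[0]+r[-1])[:2]/2, len(r))
# blue handle
hsv=cv2.cvtColor(z["p"],cv2.COLOR_RGB2HSV)
m=(hsv[...,0]>105)&(hsv[...,0]<130)&(hsv[...,1]>120)
mh=m.copy();mh[:, :350]=0;mh[:,370:]=0;mh[:180]=0;mh[205:]=0
P=W[mh];print("handle",len(P),P[P[:,2]>90].mean(0),P[P[:,2]>90].min(0),P[P[:,2]>90].max(0))
# bin rim
s=W[25:135,290:355].reshape(-1,3);s=s[(s[:,2]>104)&(s[:,2]<116)]
print("rim",len(s));r=cv2.minAreaRect(s[:,:2].astype(np.float32));print(r,s.mean(0))
# white strip = mouth floor inside
for v in range(205,262,4):
    print(v,[tuple(W[v,u].round(0)) for u in range(292,328,5)])
# tray points, tub
t=W[200:275,160:240].reshape(-1,3);t1=t[(t[:,2]>112)&(t[:,2]<120)];print("tray",len(t1),cv2.minAreaRect(t1[:,:2].astype(np.float32)),t1.mean(0))
t2=W[200:275,110:200].reshape(-1,3);
t3=t2[(t2[:,2]>74)&(t2[:,2]<84)];print("tubside",cv2.minAreaRect(t3[:,:2].astype(np.float32)),len(t3))
t3=t2[(t2[:,2]>105)&(t2[:,2]<114)&(t2[:,1]>380)];print("tubfar",cv2.minAreaRect(t3[:,:2].astype(np.float32)),len(t3))
# fresh
from math import *
for (u,v) in [(440,206),(445,243),(401,249)]:
    q=W[v-16:v+17,u-18:u+19].reshape(-1,3);b=q[(q[:,2]>17)];f=q[q[:,2]>45];top=q[(q[:,2]>18)&(q[:,2]<27)]
    print("fresh",cv2.minAreaRect(b[:,:2].astype(np.float32)),"fin",cv2.minAreaRect(f[:,:2].astype(np.float32)),f.mean(0),"body mean",top.mean(0))
# spent fin
q=W[195:240,295:330].reshape(-1,3);o=((hsv[195:240,295:330,0]<15)&(hsv[195:240,295:330,1]>200)&(hsv[195:240,295:330,2]>180)).ravel();f=q[o];print("spent fin",f.mean(0),cv2.minAreaRect(f[:,:2].astype(np.float32)),f.min(0),f.max(0))
```

```text
125 [786.5   2.  171.5] [ 532.4  -13.4 1145. ] [659.446384    -5.70706068] 19
129 [773.8   2.1 178.4] [773.5 -59.7 174.4] [773.67671791 -28.77644034] 22
133 [762.1   5.  182.2] [761.1 -59.1 180.6] [761.62298624 -27.06837369] 25
137 [749.8   5.1 188.8] [749.6 -56.  183.9] [749.6988078 -25.4687595] 24
141 [ 532.4  -13.4 1145. ] [ 532.4  -13.4 1145. ] [532.37173967 -13.41466365] 26
145 [726.3   7.9 199.1] [ 532.4  -13.4 1145. ] [629.35276132  -2.74484574] 25
149 [714.4   8.  206.1] [713.8 -54.4 202.3] [714.10398987 -23.19130173] 25
153 [ 532.4  -13.4 1145. ] [702.3 -51.3 208.2] [617.31975655 -32.33905904] 26
157 [691.8  10.8 216.1] [691.4 -50.9 211. ] [691.60362687 -20.06269722] 25
161 [680.9  10.9 220.2] [679.2 -50.2 222.4] [680.00465931 -19.64752585] 25
165 [670.   13.5 224.6] [669.4 -50.  219.2] [669.69588516 -18.26349743] 26
169 [658.6  13.5 233.1] [657.8 -46.9 229.5] [658.1974864  -16.69127864] 25
173 [ 532.4  -13.4 1145. ] [647.6 -46.6 229.8] [589.98486612 -29.99962487] 26
177 [ 532.4  -13.4 1145. ] [636.8 -46.1 235.5] [584.59874526 -29.76987932] 27
181 [627.2  16.2 245.1] [626.2 
[... 8508 characters left out ...]
555908203125, 39.96119689941406), 76.16960906982422) [ 454.16173912 -414.3058318    93.44258201] body mean [ 445.30305447 -411.96231385   22.32324415]
fresh ((489.21429443359375, -168.57789611816406), (317.452392578125, 54.559261322021484), 64.70458221435547) fin ((490.3926086425781, -164.5692138671875), (313.04278564453125, 21.070148468017578), 70.6281509399414) [ 453.7421415  -266.19663591  149.7326254 ] body mean [ 430.96295645 -279.27994356   22.30220712]
spent fin [539.57202634 -16.24934513 272.45296057] ((539.3082885742188, -16.562644958496094), (11.334753036499023, 36.215843200683594), 82.05281829833984) [520.80369191 -23.90089559 263.51637858] [556.56729243 -11.38022423 280.73213635]
```

```bash
cat >> h.py <<'E'
from scipy import ndimage
def rect(P): return cv2.minAreaRect(P[:,:2].astype(np.float32))
def fresh(img=None):
    "list of (x,y,yaw) of white cassettes on the bench, from the blue fin tops and the white bodies"
    p,d=img or grab("top");W=cloud("top",d);hsv=cv2.cvtColor(p,cv2.COLOR_RGB2HSV)
    z=W[...,2];ok=d>0
    blue=(hsv[...,0]>105)&(hsv[...,0]<130)&(hsv[...,1]>110)
    m=ok&(z>15)&(z<60)&(W[...,0]>250)&(W[...,0]<900)&(abs(W[...,1])<750)
    lab,n=ndimage.label(m);out=[]
    for i in range(1,n+1):
        s=lab==i
        if not 120<s.sum()<700: continue
        f=W[s&(z>46)&blue];b=W[s&(z>17)&(z<28)&~blue]
        if len(f)<20 or len(b)<20: continue
        fc=f.mean(0)[:2];v=fc-b.mean(0)[:2]
        ev,E=np.linalg.eigh(np.cov(f[:,:2].T));x=E[:,1]   # long axis of the fin
        y=np.array([-x[1],x[0]])
        if y@v<0: x,y=-x,-y
        o=fc-13*y
        out.append((*o,np.arctan2(x[1],x[0]),np.ptp(f[:,:2]@x),len(f),rect(W[s&(z>17)])))
    return out
def Rz(a): c,s=np.cos(a),np.sin(a);return np.array([[c,-s,0],[s,c,0],[0,0,1.]])
def Ry(a): c,s=np.cos(a),np.sin(a);return np.array([[c,0,s],[0,1,0],[-s,0,c]])
E
python3 - <<'E'
from h import *
z=np.load("pics/top0.npz");d=z["d"];W=cloud("top",d);ok=d>0
for f in fresh((z["p"],d)): print(f)
def sel(v0,v1,u0,u1,z0,z1,y0=-1e4,y1=1e4):
    w=W[v0:v1,u0:u1][ok[v0:v1,u0:u1]];return w[(w[:,2]>z0)&(w[:,2]<z1)&(w[:,1]>y0)&(w[:,1]<y1)]
print("tray",rect(sel(200,275,160,240,112,120,230,380)),"hi",sel(200,275,160,245,121,140,200,380).mean(0))
t=sel(200,275,160,240,108,135,200,400);h=np.histogram(t[:,1],20);print(h)
print("side",rect(sel(200,275,110,200,72,86,370,530)));print("far",rect(sel(200,275,110,200,100,116,500,560)))
h=sel(180,206,350,372,92,104);print("handle",rect(h),h.mean(0))
s=sel(25,135,290,355,104,116);print("rim",rect(s))
for v,u in[(220,350),(200,350),(170,350),(235,350),(190,340)]:print(v,u,W[v,u].round())
E
```

```text
(np.float64(564.5617879229993), np.float64(-405.3442789305214), np.float64(-1.5173545533870354), np.float64(45.5276000606662), 68, ((564.9357299804688, -405.91021728515625), (47.680389404296875, 61.87678527832031), 3.1660091876983643))
(np.float64(446.9603371478687), np.float64(-417.84658711141003), np.float64(-2.776758357467226), np.float64(41.652271959436376), 69, ((445.88800048828125, -417.289794921875), (61.70948028564453, 46.273685455322266), 18.45440673828125))
(np.float64(435.18369892666124), np.float64(-283.42345314567194), np.float64(-2.149054172582801), np.float64(43.89844689114496), 66, ((435.0237121582031, -284.08154296875), (60.99962615966797, 47.95219039916992), 56.60297393798828))
tray ((479.3725280761719, 301.34588623046875), (140.94757080078125, 109.7443618774414), 89.08887481689453) hi [478.80314144 278.31566498 124.85446632]
(array([ 81,  75,  75,  51,  29,  32, 100,  89, 118, 108, 104,  89,  89,
        86,  90,  88,  89,  93,  90,  89]), array([206.93977464, 215.19095597, 223.4421373 , 231.69331864,
       239.94449997, 248.1956813 , 256.44686264, 264.69804397,
       272.9492253 , 281.20040664, 289.45158797, 297.7027693 ,
       305.95395064, 314.20513197, 322.4563133 , 330.70749464,
       338.95867597, 347.2098573 , 355.46103864, 363.71221997,
       371.9634013 ]))
side ((483.48486328125, 450.560791015625), (157.32203674316406, 156.20211791992188), 89.36421203613281)
far ((484.9627380371094, 536.1934204101562), (9.397336959838867, 159.82069396972656), 87.4174575805664)
handle ((604.523193359375, -150.95458984375), (17.189882278442383, 28.877513885498047), 88.54924011230469) [ 605.26039961 -152.014152     97.5819358 ]
rim ((929.823974609375, -44.26940155029297), (121.29117584228516, 310.6755676269531), 84.36214447021484)
220 350 [ 527. -129.    2.]
200 350 [ 587. -126.   52.]
170 350 [ 684. -133.    5.]
235 350 [ 480. -128.    7.]
190 340 [618. -97.  45.]
```

```bash
cat >> h.py <<'E'
F0=np.array([500.,0.,0.]);FY=-0.1;FR=Rz(FY)
TILT=np.radians(25);N=np.array([np.sin(TILT),0,np.cos(TILT)]);S=np.array([np.cos(TILT),0,-np.sin(TILT)])
def feed(s,y=0,n=0):
    "world point at slope distance s from the entry, y across, n above the floor"
    return F0+FR@(np.array([0,y,234.])+s*S+n*N)
RS=FR@Ry(TILT)          # cassette frame lying right way round on the chute floor
ZG=43.
def tool(Rc,pc,flip,zg=ZG):
    f=-1 if flip else 1
    return Rc@np.array([0,13,zg+6])+pc, np.c_[f*Rc[:,0],-f*Rc[:,1],-Rc[:,2]]
def reach(*pp):
    return [ctrl.solve_ik(*x) is not None for x in pp]
E
python3 - <<'E'
from h import *
RW=RS@Rz(np.pi)
j=lambda q:None if q is None else q.round(2)
for fl in(0,1):
    print("spent",j(ctrl.solve_ik(*tool(RW,feed(20),fl))),j(ctrl.solve_ik(*tool(RW,feed(-5,0,90),fl))))
    print("entry",j(ctrl.solve_ik(*tool(RS,feed(-5),fl))),j(ctrl.solve_ik(*tool(RS,feed(-5,0,100),fl))))
    for a in(1,-1):
        R=Rz(-0.02+a*np.pi/2);print("tray",fl,a,j(ctrl.solve_ik(*tool(R,np.array([479.8,325,116])-R@[0,13*0,0],fl))))
    for x,y,a in[(564,-405,-1.52),(447,-418,-2.78),(435,-284,-2.15)]:
        print("fresh",j(ctrl.solve_ik(*tool(Rz(a),np.array([x,y,0.]),fl))))
    f=-1 if fl else 1
    print("handle",j(ctrl.solve_ik(F0+FR@[120,-140,84],np.c_[f*FR[:,0],-f*FR[:,1],-FR[:,2]])))
E
```

```text
spent [-0.17  0.4   1.33 -0.03  1.85 -1.65] [-0.17  0.38  1.16 -0.03  2.03 -1.65]
entry [-0.14  0.34  1.37 -0.02  1.86  1.53] [-0.13  0.39  1.13 -0.02  2.06  1.53]
tray 0 1 [ 0.46  0.28  1.65 -0.    1.21  0.48]
tray 0 -1 [ 0.44  0.33  1.59 -0.    1.23 -2.69]
fresh [-0.73  0.68  1.33 -0.    1.13  2.36]
fresh None
fresh None
handle [-0.38  0.49  1.55 -0.    1.1   1.29]
spent [-0.17  0.4   1.33 -0.03  1.85  1.49] [-0.17  0.38  1.16 -0.03  2.03  1.49]
entry [-0.14  0.34  1.37 -0.02  1.86 -1.61] [-0.13  0.39  1.13 -0.02  2.06 -1.61]
tray 1 1 [ 0.46  0.28  1.65 -0.    1.21 -2.67]
tray 1 -1 [ 0.44  0.33  1.59 -0.    1.23  0.46]
fresh [-0.73  0.68  1.33 -0.    1.13 -0.78]
fresh [-0.9   0.54  1.56 -0.    1.04  0.31]
fresh [-0.74  0.39  1.8  -0.    0.96 -0.16]
handle [-0.38  0.49  1.55 -0.    1.1  -1.85]
```

Run:
```python
from h import *
RW=RS@Rz(np.pi)
ctrl.gripper_to(45,40)
s=sensors.read_state();ctrl.move_l(s["eef_pos"]+[0,0,140],vel=250)
ctrl.move_ptp(*tool(RW,feed(20,0,90),1))
print(ctrl.move_l(tool(RW,feed(20,0,1),1)[0],vel=80,threshold=12))
s=sensors.read_state();print(s["t"],s["eef_pos"]-tool(RW,feed(20),1)[0],s["force"])
ctrl.gripper_to(0,50);s=sensors.read_state();print(s["grip_width"],s["grasp_force"],s["force"])
p,d=grab("side");p2,_=grab("top")
C=np.hstack([crop(p,270,130,400,260,4)[:520,:400],crop(p2,280,170,380,270,4)]);cv2.imwrite("pics/g1.png",np.vstack([crop(p,280,150,380,250,4),])[:,:,::-1]) if 0 else cv2.imwrite("pics/g1.png",np.hstack([crop(p,290,140,390,240,4),crop(p2,280,170,380,270,4)])[:,:,::-1])
```

```text
False
4.9167 [ 0.92808466 -0.1244455   1.52766892] [0.0575585  0.26803063 0.53505525]
13.191381351818258 49.61399495601654 [ 1.21949829 -0.15653448  1.36736642]Traceback (most recent call last):
  File "<stdin>", line 10, in <module>
    return _nx.concatenate(arrs, 1, dtype=dtype, casting=casting)
           ~~~~~~~~~~~~~~~^^^^^^^^^^^^^^^^^^^^^^^^^^^^^^^^^^^^^^^
ValueError: all the input array dimensions except for the concatenation axis must match exactly, but along dimension 0, the array at index 0 has size 520 and the array at index 1 has size 400
```

Run:
```python
from h import *
RW=RS@Rz(np.pi)
st=lambda:(lambda s:print(round(s["t"],1),s["eef_pos"].round(1),s["force"].round(1),round(s["grip_width"],1),round(s["grasp_force"],1)))(sensors.read_state())
print(ctrl.move_l(tool(RW,feed(-3,0,2),1)[0],vel=60,threshold=25));st()
print(ctrl.move_l(tool(RW,feed(-3,0,110),1)[0],vel=150,threshold=25));st()
R=Rz(-0.02-np.pi/2);T=np.array([479.8,325,116.])
ctrl.move_ptp(*tool(R,T+[0,0,90],1));st()
p,d=grab("side");p2,_=grab("top")
cv2.imwrite("pics/g1.png",np.hstack([crop(p,200,190,340,330,3),crop(p2,130,170,250,290,3.5)])[:,:,::-1])
```

```text
False
5.9 [516.9 -14.7 281.3] [0.1 0.2 0.7] 13.1 49.3
False
6.8 [562.5 -19.3 378.3] [-0.7  0.8 -1.2] 13.5 49.2
8.2 [493.4 324.1 255.2] [ 0.1 -0.6 -1.2] 13.2 49.2
```

View pics/g1.png

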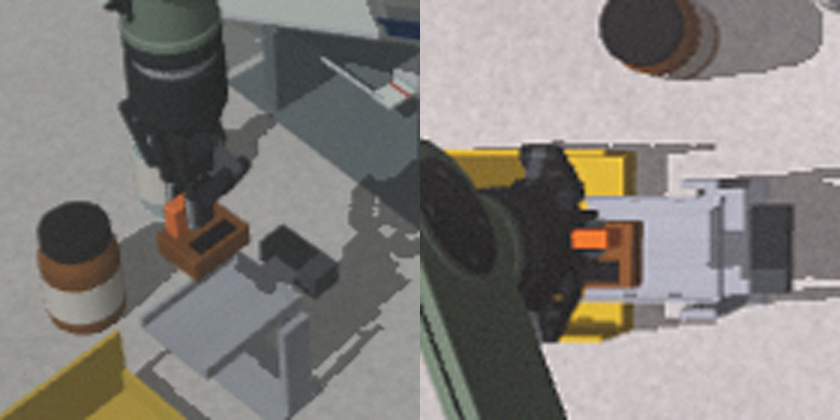

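Run:
```python
from h import *
st=lambda:(lambda s:print(round(s["t"],1),s["eef_pos"].round(1),s["force"].round(1),round(s["grip_width"],1),round(s["grasp_force"],1)))(sensors.read_state())
R=Rz(-0.02-np.pi/2);T=np.array([479.8,325,116.])
print(ctrl.move_l(tool(R,T+[0,0,1],1)[0],vel=70,threshold=3));st()
ctrl.gripper_to(45);st();ctrl.hold(0.6);p0,_=grab("side")
s=sensors.read_state();ctrl.move_l(s["eef_pos"]+[0,0,120],vel=200)
ctrl.move_ptp(np.array([420,-60,400.]),np.diag([1,-1,-1.])@Rz(0.3)) if 0 else ctrl.move_ptp(*tool(Rz(-2.2),np.array([480,-150,350.]),1))
ctrl.hold(.5);st()
p,d=grab("side");p2,d2=grab("top");np.savez("pics/top2.npz",p=p2,d=d2)
cv2.imwrite("pics/g2.png",np.hstack([crop(p0,170,230,310,370,2),crop(p,170,230,310,370,2),crop(p2,110,190,250,330,1.5)[:280].repeat(1,0) if 0 else crop(p2,110,170,250,310,2)[:,:280]])[:,:,::-1][:, :800])
for f in fresh((p2,d2)):print(np.round(f[:5],2))
```

```text
False
9.7 [493.3 325.  166.7] [ 0.6  0.9 -0.8] 12.9 49.3
10.1 [492.9 324.8 166.2] [ 0.2 -0.2 -0.2] 45.0 0.0
13.8 [ 490.6 -157.5  399. ] [-0.5  0.1  0.5] 44.9 0.0
[ 564.56 -405.83   -1.51   45.73   67.  ]
```

View pics/g2.png

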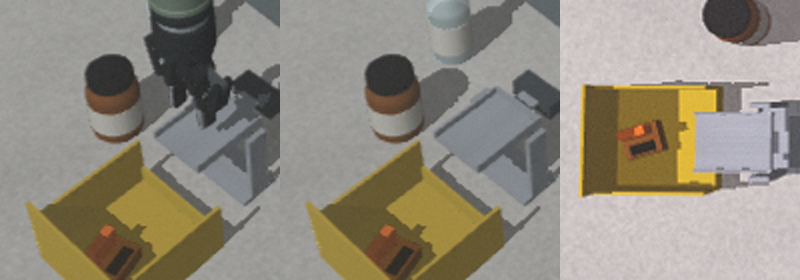

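```bash
cat >> h.py <<'E'
def st(t=""):
    s=sensors.read_state();print(t,round(s["t"],1),s["eef_pos"].round(1),s["force"].round(1),round(s["grip_width"],1),round(s["grasp_force"],1));return s
HOME=tool(RS,feed(-5,0,110),1)
def pick(c):
    R=Rz(c[2]);p=np.array([c[0],c[1],0.])
    ctrl.gripper_to(45)
    ctrl.move_ptp(*tool(R,p+[0,0,120],1))
    hit=ctrl.move_l(tool(R,p+[0,0,0.5],1)[0],vel=120,threshold=10)
    ctrl.gripper_to(0,50);s=st(f"grip hit={hit}")
    ctrl.move_l(tool(R,p+[0,0,200],1)[0],vel=200)
    s=st("up");return s["grip_width"]>10
def place():
    ctrl.move_ptp(*HOME)
    st("hover")
    hit=ctrl.move_l(tool(RS,feed(-5,0,1.5),1)[0],vel=60,threshold=5);s=st(f"down {hit}")
E
python3 - <<'E'
from h import *
ctrl.move_ptp(*HOME)
f=fresh()
for c in f:print(np.round(c[:5],2))
c=min(f,key=lambda c:abs(c[0]-435)+abs(c[1]+284))
if pick(c): place()
p,d=grab("side");p2,d2=grab("top")
cv2.imwrite("pics/g3.png",np.hstack([crop(p,290,130,410,250,3),crop(p2,280,160,400,280,3)])[:,:,::-1])
E
```

```text
[ 564.66 -405.28   -1.52   44.45   66.  ]
[ 447.36 -417.48   -2.79   41.62   71.  ]
[ 435.13 -283.49   -2.13   43.73   64.  ]
grip hit=False 18.7 [ 446.7 -291.    50.4] [ 0.4 -0.2  3. ] 13.1 49.3
up 19.9 [ 445.3 -289.7  247.3] [-1.   0.4 -1.5] 13.2 48.7
hover 21.1 [563.4   6.  379.1] [-0.5 -0.5 -1.2] 13.2 48.7
down False 23.1 [518.3  11.2 282.2] [-0.4 -0.1 -1.7] 13.3 48.7
```

View pics/g3.png

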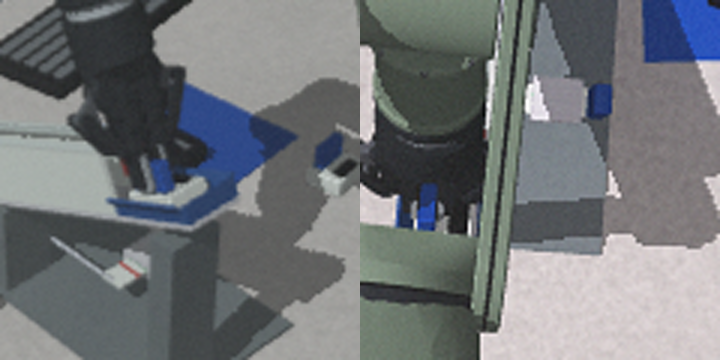

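```bash
cat >> h.py <<'E'
def release():
    ctrl.gripper_to(42);ctrl.hold(0.3);st("rel")
    ctrl.move_l(HOME[0],vel=180)
E
python3 - <<'E'
from h import *
release()
f=fresh()
for c in f:print(np.round(c[:5],2))
ctrl.move_ptp(*tool(Rz(-2.2),np.array([480,-150,350.]),1))
p,d=grab("side");p2,d2=grab("top")
cv2.imwrite("pics/g4.png",np.hstack([crop(p,250,130,390,270,2.8),crop(p2,270,130,410,270,2.8)])[:,:,::-1])
E
```

```text
rel 23.9 [518.   11.3 281.9] [ 0.2 -0.2 -0. ] 42.1 0.0
[ 564.7  -404.85   -1.53   44.45   67.  ]
[ 447.9  -417.39   -2.82   41.42   65.  ]
```

View pics/g4.png

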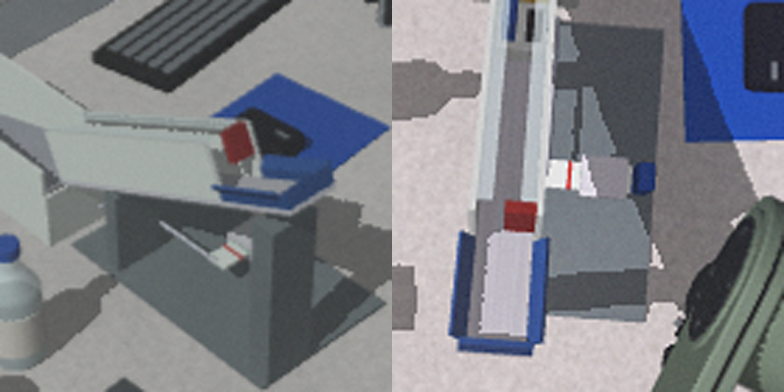

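The mouth is empty, and the first cassette is at the gate, seen through the slit at the top of the right crop. Next are the other two, with a fresh look before each pick.

Run:
```python
from h import *
for k in(0,1):
    ctrl.move_ptp(*HOME)
    f=fresh()
    for c in f:print(np.round(c[:5],2))
    if not f: break
    if not pick(f[-1]): print("FAIL");break
    place();release()
f=fresh();print("left",[np.round(c[:5],2) for c in f])
ctrl.move_ptp(*tool(Rz(-2.2),np.array([480,-170,350.]),1))
p,d=grab("side");p2,d2=grab("top");np.savez("pics/top5.npz",p=p2,d=d2)
cv2.imwrite("pics/g5.png",np.hstack([crop(p,250,130,390,270,2.8),crop(p2,270,100,410,240,2.8)])[:,:,::-1])
```

```text
[ 564.64 -405.43   -1.52   45.12   68.  ]
[ 447.23 -417.68   -2.76   41.74   68.  ]
grip hit=False 31.5 [ 452.6 -430.4   50.6] [ 0.3 -0.3  3.6] 13.3 49.4
up 32.7 [ 451.3 -428.9  247. ] [ 0.4  0.2 -1.5] 13.2 48.8
hover 34.4 [563.6   6.  379.5] [ 0.7 -0.9 -0.9] 13.5 48.8
down False 36.3 [518.3  11.2 282.2] [-0.   0.5 -1.4] 13.0 48.8
rel 37.0 [518.   11.3 281.9] [-0.1  0.1 -0.4] 42.3 0.0
[ 564.68 -405.67   -1.52   43.63   67.  ]
grip hit=False 41.5 [ 578.3 -405.6   50.7] [-0.6 -1.   2.8] 13.1 49.5
up 42.7 [ 576.8 -404.3  246.7] [-0.2 -0.2 -1.9] 13.4 48.9
hover 44.3 [563.7   5.7 379.6] [-0.5 -0.  -1.9] 13.3 48.8
down False 46.2 [518.3  11.2 282.2] [ 0.3  0.8 -0.4] 13.1 48.8
rel 46.9 [518.   11.3 281.9] [0.1 0.5 1. ] 42.0 0.0
left []
```

View pics/g5.png

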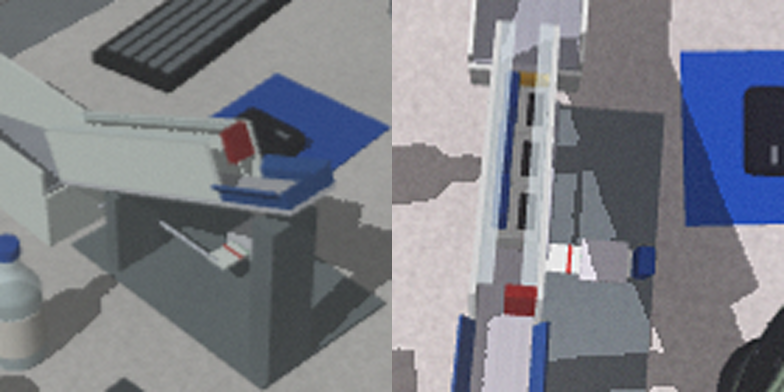

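Run:
```python
from h import *
R=np.c_[FR[:,0],-FR[:,1],-FR[:,2]]
H=F0+FR@[120,-140,86.]
ctrl.gripper_to(42)
ctrl.move_ptp(H+[0,0,90],R)
print(ctrl.move_l(H,vel=80,threshold=8));st()
ctrl.gripper_to(0,60);st("grip")
a=sensors.read_state()["eef_pos"]
ctrl.move_l(a*[1,1,0]+[0,0,H[2]]-FR@[0,42,0],vel=40);s=st("pull");print(FR.T@(s["eef_pos"]-a))
p,d=grab("side");p2,d2=grab("top")
cv2.imwrite("pics/g6.png",np.hstack([crop(p,290,190,360,260,5.6),crop(p2,270,20,410,160,2.8)])[:,:,::-1])
```

```text
False
 51.9 [ 606.1 -151.5   86.8] [-0.1 -0.7  0.4] 42.0 0.0
grip 52.2 [ 605.8 -152.8   87. ] [-1.5 -5.   2.8] 17.6 59.6
pull 53.5 [ 602.  -191.2   87. ] [-1.7  9.3  8.2] 17.3 60.2
[ 1.16427953e-01 -3.85799899e+01 -1.79090803e-02]
```

View pics/g6.png

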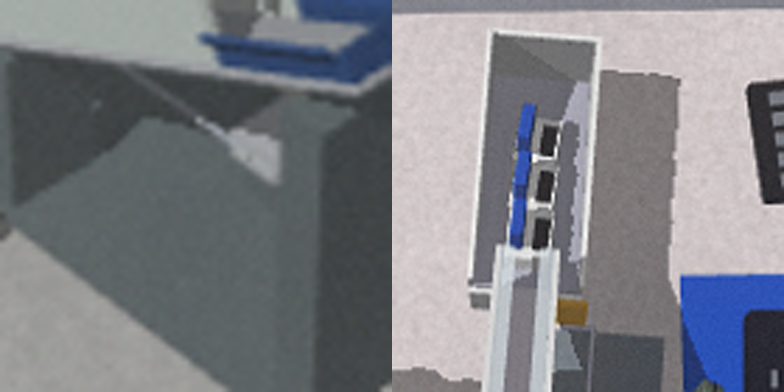

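Run:
```python
from h import *
a=np.array([605.8,-152.8,87.]);q=sensors.read_state()["eef_pos"]
cmd=a-FR@[0,42,0]-FR@[0,6.5,0]; cmd[2]=86
ctrl.move_l(cmd,vel=30);s=st("pull");print(FR.T@(s["eef_pos"]-a))
ctrl.hold(2.0);s=st("hold");print(FR.T@(s["eef_pos"]-a))
p,d=grab("side");p2,d2=grab("top");np.savez("pics/top7.npz",p=p2,d=d2)
cv2.imwrite("pics/g7.png",np.hstack([crop(p2,330,160,400,230,5.6),crop(p2,270,20,410,160,2.8)])[:,:,::-1])
```

```text
pull 53.9 [ 601.4 -197.4   86.9] [-2.1 10.   9.2] 17.3 60.3
[  0.06337715 -44.841137    -0.06691758]
hold 55.9 [ 601.4 -197.3   87. ] [-1.6  9.3  8.6] 17.2 60.3
[ 7.98247256e-02 -4.47044822e+01 -8.21290903e-03]
```

View pics/g7.png

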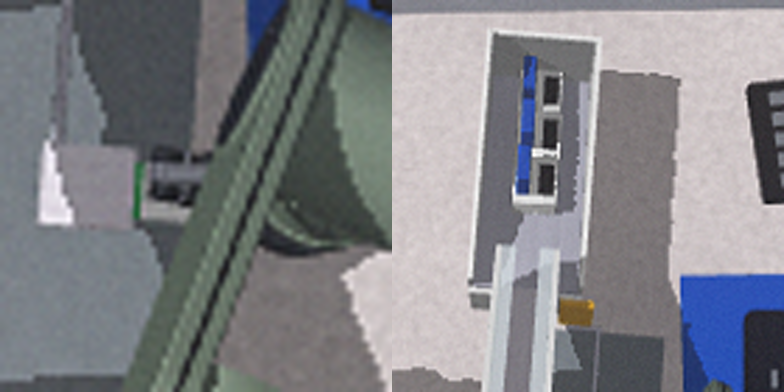

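Run:
```python
from h import *
a=np.array([605.8,-152.8,86.])
ctrl.move_l(a+FR@[0,1,0],vel=50);s=st("home");print(FR.T@(s["eef_pos"]-a))
ctrl.gripper_to(42);ctrl.hold(.3);s=st("open")
ctrl.move_l(s["eef_pos"]+[0,0,180],vel=150)
ctrl.move_ptp(*tool(Rz(-2.2),np.array([380,-330,330.]),1));ctrl.hold(1);st()
p,d=grab("side");p2,d2=grab("top")
W=cloud("top",d2);w=W[180:206,350:372][d2[180:206,350:372]>0];w=w[(w[:,2]>92)&(w[:,2]<104)];print("handle",w.mean(0))
cv2.imwrite("pics/g8.png",crop(p2,100,10,560,330,1.7)[:,:,::-1])
```

```text
home 57.2 [ 605.8 -152.8   87. ] [-4.2 -4.   5.4] 17.2 60.2
[0.00280023 0.00483443 0.98448751]
open 57.8 [ 605.9 -151.7   85.9] [-0.3 -0.8  0.3] 42.1 0.0
 61.6 [ 390.5 -337.7  379. ] [-0.  -0.3  0.8] 41.8 0.0
handle [ 605.35680479 -151.77338123   97.65844789]
```

View pics/g8.png

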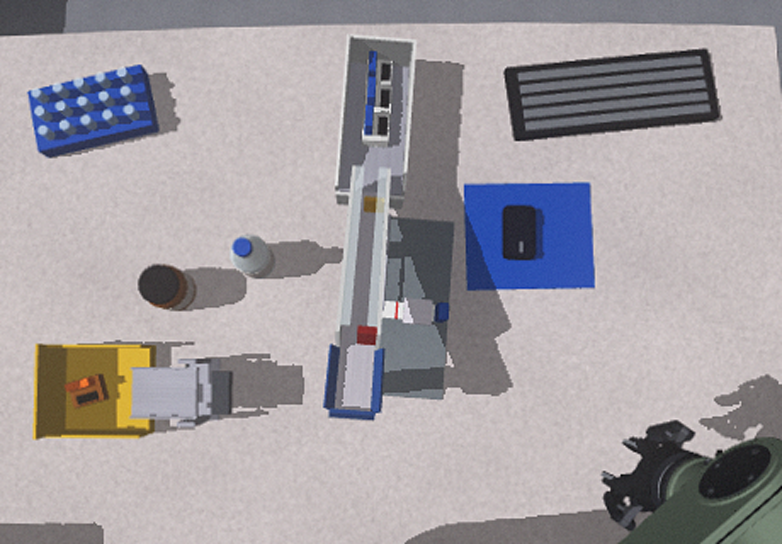

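All three white cassettes are in the bin and the spent one is in the tub. The gate and handle are home, and the bystanders have not moved.

```bash
python3 -c "
from plant import ctrl
print(ctrl.finish_job())"
```

```text
the job is handed in; nothing more can be done
None
```

The job is handed in: the spent cassette is in the waste tub, all three white cassettes ran out into the bin, the handle is back home after a 45 mm pull to the green mark, and the jar, bottle and mouse still stand where they were.

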